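Set the beam-splitter box up: leg out, selector rod to its middle click

TASK

Make the grey beam-splitter box ready for use. First swing the folded outrigger leg at its side right out until it snaps home against its stop, then pull the selector rod by its black spool-shaped knob out to its middle click, where it must rest in the click by itself once you let go. Leave the other things on the table where they are.

Things in the scene. Friction and masses are not known exactly. Their poses are not given: they have to be found in the camera images.
- beam_box: Grey metal box, 160 (x) by 110 (y) by 105 mm high, fixed on the table. Origin: centre of its underside; x axis from front face to rear, z up. The front face (x = -80 mm) looks roughly to the robot. A black lens barrel, 60 mm across, sticks 45 mm out of the right side (-y); a camera port 30 mm tall stands on top near the rear.
- rod_exit (a point): Where the 12 mm steel rod leaves the front face, 85 mm above the table; a bush 12 mm long. Travel 60 mm along box x between plain stops, one click half-way: the middle click. The rod starts 9 to 29 mm inside of it. Feel: drag about 3 N all along; within 3 mm the click draws the rod in; leaving it again takes about 12 N. Let go within 3 mm it settles in the click, farther off it stays off.
- knob_mid (a point): Centre of the black knob on the rod, 85 mm above the table. The knob is a spool lying along the rod: 40 mm long, waist 26 mm across and 30 mm long, a rim 40 mm across and 5 mm thick at each end. Pulling moves it along box -x. It is clamped somewhere along the rod: at the click it stands 83 to 107 mm in front of the front face, where exactly is not known beforehand.
- click_pin (a joint): Click pin: upright spring pin with a round steel cap (22 mm across) in a collar on the box's top, 55 mm in front of the box's centre. Value = lift in m: about 0.004 while the rod is off its click, 0 when the rod rests in the middle click. The rod moves it; it is not to be handled.
- post_grip (a point): Point to grip on the leg's upright round steel post: on its axis, 88 mm above the table. Post 18 mm across, top 110 mm above the table. It stands on the free end of the leg, a flat aluminium bar (16 to 34 mm above the table) with a round rubber foot 44 mm across.
- leg_hinge (a point): Point on the vertical hinge axis of the leg, 88 mm above the table, at the left side of the box (box x = -35 mm, y = +75 mm). The post is 125 mm from this axis.
- leg (a joint): Leg angle, rad. 0: folded along the box's left side, pointing to box -x. It grows as the leg swings out, clockwise from above; 1.48 is the stop, the leg then points out to box +y. Free up to about 1.07, then a sprung ball resists (about 5 N at the post) and drives the leg back if let go before 1.3; beyond that it snaps the leg to the stop and holds it there.
- weight: Brass weight, 48 mm across, 60 mm high, standing to the right of the knob. Origin: centre of its underside. Leave alone.
- jar: Amber glass jar, 68 mm across, 95 mm high, to the right of the box. Origin: centre of its underside. Leave alone.
- lens_mount: Lens in a dark round mount on a stem and foot, 106 mm high, foot 60 mm across, behind where the leg swings. Origin: centre of its underside. Leave alone.
- beaker: Glass beaker, 76 mm across, 95 mm high, far to the left. Origin: centre of its underside. Leave alone.
- eyecase: Small black case, 70 by 50 by 35 mm, on the table to the right. Origin: centre of its underside. Leave alone.
- driver: Screwdriver, 180 mm long, lying on the table to the right. Leave alone.

How it is judged:
On the way, in this order (a step that is already met when the one before it is completed fails the run):
1. the leg is swung out and seated against its stop (value of joint leg above 1.43 rad), for 0.2 s.
2. the rod is in its middle click (value of joint click_pin below 0.0012 m), for 0.2 s.
At the end, for the whole second after the job is handed in: The leg stands against its stop (angle above 1.43 rad) and the rod rests in its middle click by itself (click pin down, lift under 1.2 mm, at rest), nothing held (value of joint leg above 1.43 rad and value of joint click_pin below 0.0012 m and velocity of joint click_pin between -0.01 and 0.01 m/s); the robot touches nothing.
It fails at once if a bystander was moved by more than 30 mm (distance of any of weight, jar, lens_mount, beaker, eyecase, driver from where it was at the start of the episode above 0.03 m).
It also fails if it takes over 64 s, if anything falls off the work surface, if the arm or the gripper's body presses on something with over 40 N, if the wrist force passes 120 N, or if a joint passes its speed limit or range.

ROBOT

A 6-joint arm with a two-finger parallel gripper is mounted at the origin on the work surface. World frame = base frame: x ahead of the robot, y to its left, z up, the work surface at z = 0. Lengths are in m, angles in rad, forces in N, time in s.
With the tool pointing down it reaches from about 0.3 to 0.75 m from the base axis. Payload 8.5 kg.
Tool frame: the origin (TCP) lies at the very end of the fingers, on their centre line; the grasp point (between the pads) lies 19 mm behind it; z points along the fingers, x is the direction in which the jaws open and shut, and the axes are right-handed (so a half turn about z gives the same grasp; the last joint's range is limited). The gripper opens to 85 mm and grips with 20 to 120 N. Pads are 22 mm wide; open, the fingers measure 114 mm over their backs; the gripper's body (76 mm by 85 mm) begins 54 mm behind the grasp point. The pads swing forward as they close: fully open they stand 13 mm farther back than shut.
Start: joints at [-1.362, 0.381, 1.297, -0, 1.464, -0.215], TCP at [0.226, -0.501, 0.231] pointing down, gripper open.
Joint ranges: [-3.11, 3.11], [-0.89, 2.33], [0.22, 2.48], [-1.42, 4.56], [0.17, 2.85], [-2.88, 2.88]. Speed limits (rad/s): [2.39, 2.39, 3.14, 3.14, 3.14, 3.14].

INTERFACE

Orientations are given as a unit quaternion [w, x, y, z].
In Python, from station import r, vision gives the robot as it stands. The module is installed in compiled form; this text tells all that it offers.
- The arm moves only by the tool play_rows, never from a script. Its arguments are lists of equal length, an entry for each row: "hand": the opening, from 0 (shut) to 1 (fully open); "delta_pos": the shift along the world's x, y, z in units of 25 mm (1.0 is 25 mm), a list of three; "spin": the turn about the world's z in units of 6 degrees (1.0 is 6 degrees). A call has 1 to 8 rows; each row shifts and turns the commanded pose from where the row before left it; what a row does not reach is not made up. A row lasts 1/12 s, in which the tool goes at most 41.7 mm and 7.16 degrees, less where a joint would pass 70% of its speed; a pose out of reach is approached as far as the arm can. A call with a number of a shift or a turn outside -1 to 1 is refused whole. A call with a gripper value outside its range is refused whole. The fingers move at their own pace and stop on an object; "newtons" is the grip in N (left out, the last holds). Time passes only in rows, so rows that do not move let the fingers close. It gives the time, the measured TCP pose, the force and the opening at its end, in the units of the state.
- r.read_state(): the state, without advancing time (a new reading comes with each control period).
- vision.read_camera(name): name is "scene" or "top"; returns a dict with "image" (384x512x3 uint8, red, green, blue), "depth" (384x512 float32, m along the optical axis (not along the pixel's ray), 0 where there is no reading), "fx", "fy", "cx", "cy" (pixels), "R" (3x3) and "t" (3): a world point X has camera coordinates R X + t. Camera axes: x right, y down, z forward; pixel columns grow to the right and rows downward; lengths in m; the calibration is good to about 2 mm. A picture is of the moment at which its call begins.
- r.hand_in(): hands the job in, once; it reports no verdict.
The state is a dict: "time": time; "qpos": joint angles; "qvel": joint speeds; "effort": joint torques, N m; "ee_pos": TCP position; "ee_rot": TCP orientation; "force": force on the tool from outside, world axes, zero at the start; "torque": the same for the moment, N m; "width": finger opening in m.
Only numpy, scipy, OpenCV 4.12 (cv2) and the standard library are available. Lean on these libraries where they do the work, as an engineer would, in place of code of your own. Each camera call takes 0.05 s, during which the arm holds its last target. There are 200 camera calls.

## Working session

There is one attempt and no reset: what is moved stays moved. The work goes in short steps, Python scripts to look and compute and a tool call to move; the robot and the scene stay as the last step left them, time stands still between calls to the robot, and variables do not carry over. Pictures are saved under pics/ and viewed, about 8 in all and at most 12, crops included, and the job is handed in when it is done.

Besides the shell and the picture viewer there is one more tool, called after "Request:" as a command line: name --pt "numbers of a row" for each row, then --argument value for the rest. play_rows: Moves the arm, as the interface text tells. Shifts and turns lie within -1 to 1; 1 stands for 25 mm of shift or 6 degrees of turn. Its arguments: {"type":"object","properties":{"hand":{"type":"array","items":{"type":"number"}},"delta_pos":{"type":"array","items":{"type":"array","items":{"type":"number","minimum":-1,"maximum":1}}},"spin":{"type":"array","items":{"type":"number","minimum":-1,"maximum":1}},"newtons":{"type":"number"}},"required":["hand","delta_pos","spin"]}

```bash
mkdir -p pics; cat > h.py <<'E'
from station import r, vision
import numpy as np, cv2
def cam(n):
    c=vision.read_camera(n); return c
def pts(c):
    d=c["depth"]; v,u=np.indices(d.shape)
    P=np.stack([(u-c["cx"])/c["fx"]*d,(v-c["cy"])/c["fy"]*d,d],-1)
    W=(P-c["t"])@c["R"]; W[d==0]=np.nan
    return W
def proj(c,X):
    p=c["R"]@np.array(X)+c["t"]; return c["fx"]*p[0]/p[2]+c["cx"],c["fy"]*p[1]/p[2]+c["cy"]
E
python3 - <<'E'
from h import *
ims=[]
for n in("scene","top"):
    c=cam(n); np.savez(f"{n}0.npz",**c); 
    cv2.imwrite(f"pics/{n}0.png",c["image"][:,:,::-1]); print(n,c["fx"],c["R"].round(3).tolist(),c["t"].round(3))
print(r.read_state())
E
```

```text
scene 439.30817080894747 [[0.863, 0.505, -0.005], [0.428, -0.737, -0.523], [-0.268, 0.45, -0.852]] [-0.452 -0.161  1.514]
top 431.3377217666593 [[0.008, -1.0, 0.001], [-0.986, -0.008, -0.168], [0.168, 0.001, -0.986]] [0.007 0.552 1.225]
{'time': 0.1, 'qpos': array([-1.36232447e+00,  3.81167203e-01,  1.29815000e+00, -5.22241829e-06,
        1.46358319e+00, -2.15312877e-01]), 'qvel': array([ 0.00029247, -0.00158769, -0.00152371,  0.00043286,  0.00011338,
        0.00059605]), 'effort': array([ 3.11223252e-03, -4.49221480e+01, -2.31656331e+01, -2.26752063e-04,
        3.65390864e-03,  6.81469771e-06]), 'ee_pos': array([ 0.22610467, -0.50110125,  0.23076459]), 'ee_rot': array([-4.62104534e-04,  8.40003939e-01, -5.42579906e-01, -4.62612884e-04]), 'force': array([-0.42062728, -0.08834947, -0.25836739]), 'torque': array([ 0.01777543,  0.00144928, -0.01956011]), 'width': 0.0855533000615695}
```

View pics/top0.png

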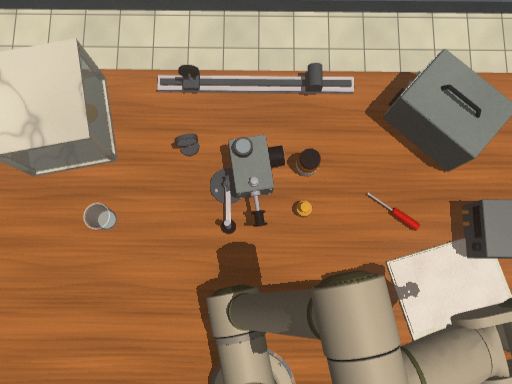

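View pics/scene0.png

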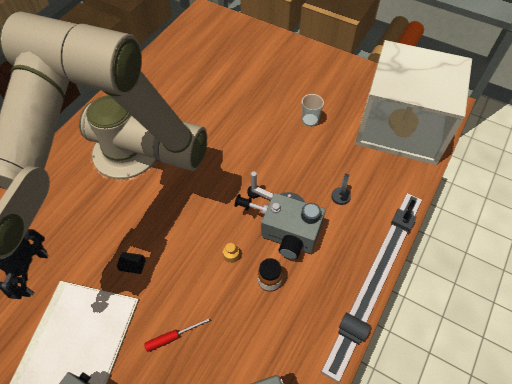

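The top view shows the box at (250,165), the post at (228,226), the knob at (259,218), the weight at (303,208) and the lens mount at (188,145). Next I measure the poses from depth.

```bash
python3 - <<'E'
from h import *
cs={n:dict(np.load(n+"0.npz")) for n in("top","scene")}
allP=[]
W0=pts(cs["top"]); print("post/knob pix",W0[220:232:3,228].round(3).tolist(),W0[212:224:3,259].round(3).tolist())
for n,c in cs.items():
    W=pts(c).reshape(-1,3); C=c["image"].reshape(-1,3)
    m=(W[:,0]>.3)&(W[:,0]<.85)&(abs(W[:,1])<.25)&(W[:,2]>.01); P=W[m]
    t=P[(abs(P[:,2]-.105)<.004)&(P[:,0]>.48)]
    rc=cv2.minAreaRect(t[:,:2].astype(np.float32)); print(n,"box top",rc,len(t))
    for lo,hi in((.045,.08),(.08,.1),(.1,.115)):
        k=P[(P[:,2]>lo)&(P[:,2]<hi)&(P[:,0]<.56)]
        g=np.zeros((400,500),np.uint8)
        g[((k[:,0]-.3)*500).astype(int),((k[:,1]+.25)*500).astype(int)]=1
        nn,l,s,ce=cv2.connectedComponentsWithStats(cv2.dilate(g,np.ones((5,5))))
        lab=l[((k[:,0]-.3)*500).astype(int),((k[:,1]+.25)*500).astype(int)]
        for i in range(1,nn):
            q=k[lab==i]
            if len(q)>5: print(n,lo,len(q),q.mean(0).round(4),q.min(0).round(3),q.max(0).round(3))
c=cs["top"];cv2.imwrite("pics/crop1.png",cv2.resize(c["image"][120:245,170:330,::-1],None,fx=5,fy=4.8*5/4.8,interpolation=cv2.INTER_CUBIC)[:600])
E
```

```text
post/knob pix [[0.474, 0.073, 0.11], [0.466, 0.073, 0.108], [0.458, 0.074, 0.096], [0.457, 0.077, 0.02]] [[0.498, -0.013, 0.102], [0.49, -0.013, 0.097], [0.481, -0.013, 0.098], [0.472, -0.013, 0.102]]
top box top ((0.6737725734710693, 0.036395952105522156), (0.3308141827583313, 0.2140723019838333), 47.158992767333984) 1621
top 0.045 8 [0.4619 0.0728 0.0686] [0.457 0.069 0.056] [0.471 0.08  0.079]
top 0.045 81 [ 0.5201 -0.1468  0.0603] [ 0.507 -0.162  0.055] [ 0.534 -0.133  0.068]
top 0.045 30 [0.5533 0.0336 0.0624] [0.55  0.016 0.046] [0.556 0.054 0.08 ]
top 0.08 247 [ 0.5101 -0.0051  0.0929] [ 0.46  -0.033  0.081] [0.56  0.053 0.1  ]
top 0.08 6 [0.4595 0.0765 0.094 ] [0.458 0.071 0.082] [0.461 0.085 0.099]
top 0.1 32 [0.4663 0.0771 0.1101] [0.457 0.07  0.105] [0.474 0.084 0.115]
top 0.1 37 [ 0.4838 -0.0122  0.1031] [ 0.464 -0.024  0.1  ] [0.501 0.001 0.108]
top 0.1 57 [0.5559 0.0257 0.1037] [ 0.546 -0.013  0.1  ] [0.56  0.052 0.108]
scene box top ((0.6677297949790955, 0.042444512248039246), (0.3156159520149231, 0.18106643855571747), 46.4845085144043) 1318
scene 0.045 35 [0.472  0.0721 0.0637] [0.462 0.067 0.048] [0.478 0.079 0.08 ]
scene 0.045 82 [ 0.5248 -0.1484  0.0583] [ 0.51  -0.162  0.053] [ 0.538 -0.133  0.063]
scene 0.08 209 [ 0.5088 -0.0131  0.0914] [ 0.464 -0.038  0.08 ] [0.56  0.009 0.1  ]
scene 0.08 23 [0.4726 0.0721 0.0904] [0.464 0.067 0.081] [0.478 0.08  0.099]
scene 0.1 12 [0.3014 0.0368 0.1087] [0.3   0.021 0.102] [0.303 0.048 0.113]
scene 0.1 29 [0.4705 0.0759 0.1079] [0.462 0.068 0.103] [0.478 0.085 0.113]
scene 0.1 14 [ 0.4695 -0.0178  0.1023] [ 0.466 -0.028  0.1  ] [ 0.475 -0.007  0.106]
scene 0.1 12 [ 0.5023 -0.0114  0.1025] [ 0.495 -0.021  0.1  ] [0.506 0.    0.107]
scene 0.1 10 [0.5578 0.0392 0.1019] [0.555 0.025 0.1  ] [0.56  0.052 0.106]
```

View pics/crop1.png

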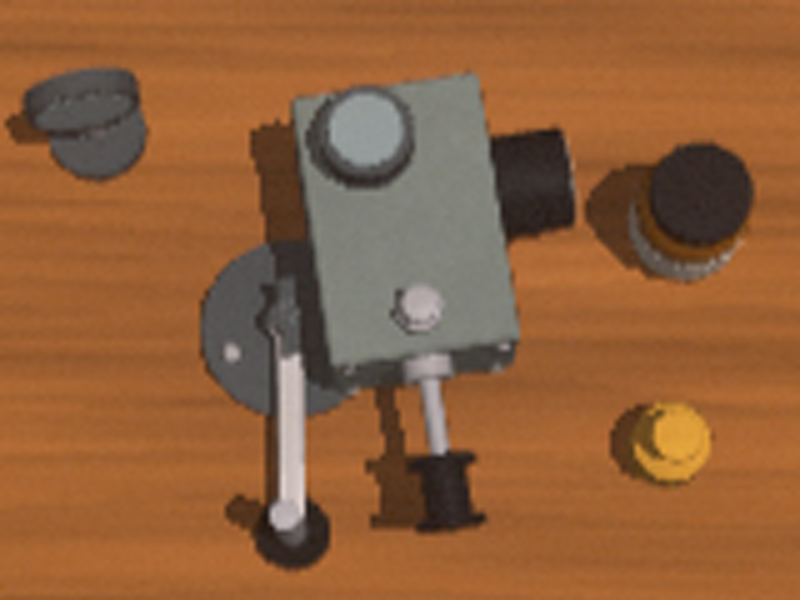

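The crop shows the top corners at (294,100), (474,72), (518,336) and (332,366), the post top at (285,515), and the knob spanning (445,452) to (450,530). The lens mount is at the upper left and clear of the leg. I'll now compute the box frame, the leg arc and the knob.

```bash
cat >> h.py <<'E'
def ray(c,u,v,z):
    d=c["R"].T@np.array([(u-c["cx"])/c["fx"],(v-c["cy"])/c["fy"],1]); o=-c["R"].T@c["t"]
    return o+d*(z-o[2])/d[2]
E
python3 - <<'E'
from h import *
c=dict(np.load("top0.npz"))
f=lambda u,v,z:ray(c,u/5+170-.4,v/5+120-.4,z)[:2]
rl,rr,fr,fl=[f(*p,.105) for p in((294,100),(474,72),(518,336),(332,366))]
print("dims",[np.linalg.norm(a-b).round(3) for a,b in((rl,rr),(rr,fr),(fr,fl),(fl,rl))])
o=(rl+rr+fr+fl)/4; x=(rl+rr-fr-fl); yaw=np.arctan2(x[1],x[0])
pin=f(419,300,.112)
R=np.array([[np.cos(yaw),-np.sin(yaw)],[np.sin(yaw),np.cos(yaw)]])
print("o",o,"yaw deg",np.degrees(yaw),"pin box",R.T@(pin-o))
post=f(285,514,.11); h=o+R@[-.035,.075]; b=R.T@(post-h)
print("post",post,"hinge",h,"rel",b,np.linalg.norm(b),"ang",np.arctan2(b[1],-b[0]))
for a in(.0,.3,.6,.9,1.2,1.48,1.5): print(a,(h+R@(.125*np.array([-np.cos(a),np.sin(a)]))).round(4))
for p in((442,458),(450,522)): print("knob end box",R.T@(f(*p,.105)-o), f(*p,.105))
k=R.T@(np.array([.4838,-.0122])-o);print("knobmid box",k)
print("lens mount foot",f(98,150,.005),"weight",f(675,440,.06))
for n in("top","scene"):
    c=dict(np.load(n+"0.npz")); W=pts(c).reshape(-1,3); B=(W[:,:2]-o)@R
    m=(W[:,2]>.075)&(W[:,2]<.11)&(B[:,0]<-.1)&(B[:,0]>-.2)&(abs(B[:,1])<.035)
    for zl,zh in((.075,.09),(.09,.1),(.1,.11)):
        q=m&(W[:,2]>zl)&(W[:,2]<zh); print(n,zl,q.sum(),B[q].min(0).round(4),B[q].max(0).round(4),B[q].mean(0).round(4))
E
```

```text
dims [np.float64(0.105), np.float64(0.157), np.float64(0.106), np.float64(0.157)]
o [0.63796912 0.01213259] yaw deg 9.045512039763537 pin box [-0.05040988 -0.00072171]
post [0.46694235 0.07687272] hinge [0.59161297 0.08069721] rel [-0.12372147  0.01582366] 0.12472926770229609 ang 0.1272068361722311
0.0 [0.4682 0.061 ]
0.3 [0.4679 0.0984]
0.6 [0.4786 0.1342]
0.9 [0.4995 0.1652]
1.2 [0.5286 0.1886]
1.48 [0.5608 0.2019]
1.5 [0.5633 0.2024]
knob end box [-0.14006849 -0.00017976] [ 0.49967081 -0.01006636]
knob end box [-0.17622326  0.00086865] [ 0.46380085 -0.0147152 ]
knobmid box [-0.15607738  0.00020832]
lens mount foot [0.70425927 0.20286369] weight [ 0.51747694 -0.1461599 ]
top 0.075 50 [-0.1782 -0.0173] [-0.1022  0.0196] [-0.1395  0.0012]
top 0.09 127 [-0.178  -0.0178] [-0.1009  0.0169] [-0.1504  0.0007]
top 0.1 37 [-0.1774 -0.0111] [-0.1381  0.0115] [-0.1561  0.0002]
scene 0.075 75 [-0.1726 -0.0215] [-0.1008  0.017 ] [-0.1347 -0.0053]
scene 0.09 95 [-0.1754 -0.0238] [-0.1032  0.0167] [-0.1512 -0.0048]
scene 0.1 26 [-0.1746 -0.013 ] [-0.1346  0.0095] [-0.1557 -0.0025]
```

Request:
play_rows --hand '[0.5,0.5,0.5,0.5,0.5,0.5,0.5,0.5]' --pt "0.37 0.89 0" --pt "0.37 0.89 0" --pt "0.37 0.89 0" --pt "0.37 0.89 0" --pt "0.37 0.89 0" --pt "0.37 0.89 0" --pt "0.37 0.89 0" --pt "0.37 0.89 0" --spin '[1,1,1,1,1,1,1,1]' --newtons 25

```text
time: 0.77
ee_pos: [0.3004, -0.322, 0.2311]
ee_rot: [-0.0, 0.988, -0.152, -0.0]
force: [0.5, -0.6, 0.4]
width: 0.0432
```

Request:
play_rows --hand '[0.5,0.5,0.5,0.5,0.5,0.5,0.5,0.5]' --pt "0.37 0.89 0" --pt "0.37 0.89 0" --pt "0.37 0.89 0" --pt "0.37 0.89 0" --pt "0.37 0.89 0" --pt "0.37 0.89 0" --pt "0.37 0.89 0" --pt "0.37 0.89 0" --spin '[1,1,1,1,1,1,1,1]'

```text
time: 1.43
ee_pos: [0.3743, -0.1441, 0.2312]
ee_rot: [-0.0, 0.965, 0.264, -0.0]
force: [-0.2, -0.4, 0.2]
width: 0.043
```

Request:
play_rows --hand '[0.5,0.5,0.5,0.5,0.5,0.5,0.5,0.5]' --pt "0.37 0.89 0" --pt "0.37 0.89 0" --pt "0.37 0.89 0" --pt "0.37 0.89 0" --pt "0.37 0.89 0" --pt "0.37 0.89 0" --pt "0.37 0.89 0" --pt "0.37 0.89 0" --spin '[1,1,1,1,1,1,1,1]'

```text
time: 2.1
ee_pos: [0.4483, 0.034, 0.2311]
ee_rot: [-0.0, 0.774, 0.633, -0.0]
force: [-0.2, -0.4, 0.5]
width: 0.0429
```

Request:
play_rows --hand '[0.5,0.5,0.5,0.5]' --pt "0.37 0.89 0" --pt "0.37 0.89 0" --pt "0 0 0" --pt "0 0 0" --spin '[1,1,0.2,0]'

```text
time: 2.43
ee_pos: [0.4666, 0.0779, 0.2309]
ee_rot: [-0.0, 0.697, 0.717, -0.0]
force: [-1.1, 0.2, 0.4]
width: 0.0428
```

Request:
play_rows --hand '[0.5,0.5,0.5,0.5,0.5,0.5,0.5,0.5]' --pt "0 0 -1" --pt "0 0 -1" --pt "0 0 -1" --pt "0 0 -1" --pt "0 0 -1" --pt "0 0 -0.8" --pt "0 0 -0.6" --pt "0 0 0" --spin '[0,0,0,0,0,0,0,0]'

```text
time: 3.1
ee_pos: [0.465, 0.0764, 0.069]
ee_rot: [-0.002, 0.699, 0.715, -0.002]
force: [-0.3, 0.6, 0.4]
width: 0.0429
```

```bash
python3 - <<'E'
from h import *
c=cam("top"); cv2.imwrite("pics/t2.png",cv2.resize(c["image"][120:245,170:330,::-1],None,fx=4,fy=4))
yaw=np.radians(9.05);h=np.array([.5916,.0807]);R=np.array([[np.cos(yaw),-np.sin(yaw)],[np.sin(yaw),np.cos(yaw)]])
A=np.linspace(.127,1.50,25);p=np.array([h+R@(.125*np.array([-np.cos(a),np.sin(a)])) for a in A])
print((np.diff(p,axis=0)/.025).round(2).tolist(), np.degrees(A[1]-A[0])/6)
E
```

```text
[[-0.0, 0.29], [0.02, 0.29], [0.03, 0.28], [0.05, 0.28], [0.06, 0.28], [0.08, 0.27], [0.1, 0.27], [0.11, 0.26], [0.13, 0.26], [0.14, 0.25], [0.15, 0.24], [0.17, 0.23], [0.18, 0.22], [0.19, 0.21], [0.2, 0.2], [0.22, 0.19], [0.23, 0.17], [0.24, 0.16], [0.24, 0.15], [0.25, 0.13], [0.26, 0.12], [0.27, 0.1], [0.27, 0.09], [0.28, 0.07]] 0.5462993421629307
```

View pics/t2.png

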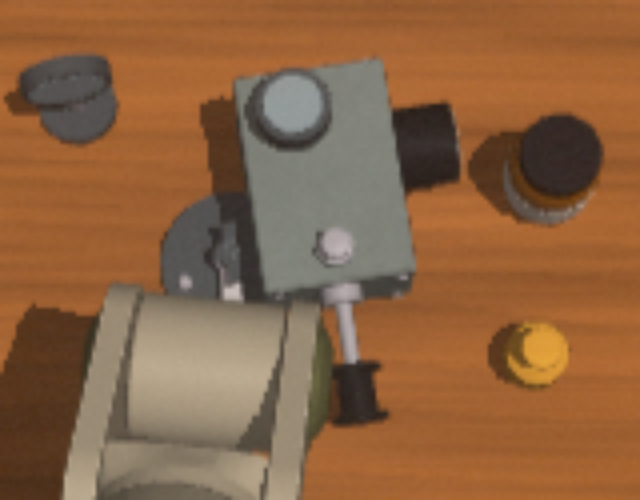

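The view shows the gripper over the post. It is clear of the knob at (355,390), and there is no contact force, so I start the swing.

Request:
play_rows --hand '[0.5,0.5,0.5,0.5,0.5,0.5,0.5,0.5]' --pt "0 0.29 0" --pt "0.02 0.29 0" --pt "0.03 0.28 0" --pt "0.05 0.28 0" --pt "0.06 0.28 0" --pt "0.08 0.27 0" --pt "0.1 0.27 0" --pt "0.11 0.26 0" --spin '[-0.55,-0.55,-0.55,-0.55,-0.55,-0.55,-0.55,-0.55]'

```text
time: 3.82
ee_pos: [0.4782, 0.1325, 0.0727]
ee_rot: [0.0, 0.844, 0.536, 0.001]
force: [-0.5, -0.5, 0.3]
width: 0.0427
```

Request:
play_rows --hand '[0.5,0.5,0.5,0.5,0.5,0.5,0.5,0.5]' --pt "0.13 0.26 0" --pt "0.14 0.25 0" --pt "0.15 0.24 0" --pt "0.17 0.23 0" --pt "0.18 0.22 0" --pt "0.19 0.21 0" --pt "0.2 0.2 0" --pt "0.22 0.19 0" --spin '[-0.55,-0.55,-0.55,-0.55,-0.55,-0.55,-0.55,-0.55]'

```text
time: 4.48
ee_pos: [0.5128, 0.1775, 0.0727]
ee_rot: [0.0, 0.944, 0.329, 0.0]
force: [-0.6, -0.4, -0.2]
width: 0.0425
```

Request:
play_rows --hand '[0.5,0.5,0.5,0.5,0.5,0.5,0.5,0.5]' --pt "0.23 0.17 0" --pt "0.24 0.16 0" --pt "0.24 0.15 0" --pt "0.25 0.13 0" --pt "0.26 0.12 0" --pt "0.27 0.1 0" --pt "0.27 0.09 0" --pt "0.28 0.07 0" --spin '[-0.55,-0.55,-0.55,-0.55,-0.55,-0.55,-0.55,-0.55]'

```text
time: 5.15
ee_pos: [0.5636, 0.2022, 0.0728]
ee_rot: [-0.0, 0.994, 0.105, 0.0]
force: [-2.2, 1.6, -0.0]
width: 0.0426
```

```bash
python3 - <<'E'
from h import *
a=cam("top")["image"][100:260,150:310]; b=cam("scene")["image"][140:300,190:350]
cv2.imwrite("pics/t3.png",cv2.resize(np.hstack([a,b])[:,:,::-1],None,fx=2.5,fy=2.5))
E
```

```text
(no output)
```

View pics/t3.png

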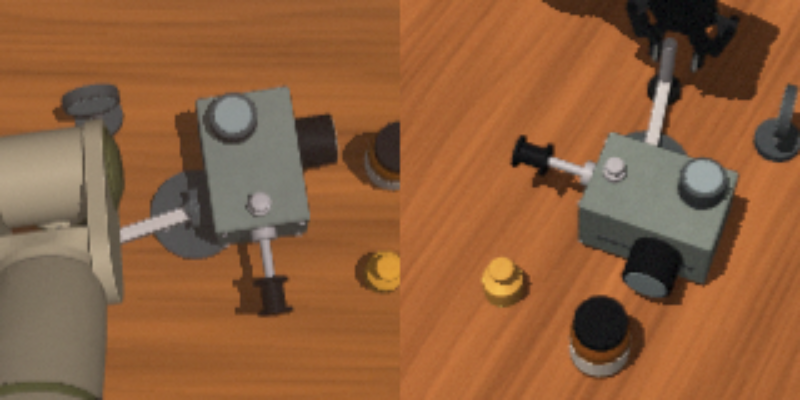

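The leg is nearly out at about 1.4 rad and still touching the trailing finger. I push on gently.

Request:
play_rows --hand '[0.5,0.5,0.5,0.5,0.5,0.5]' --pt "0.12 0.02 0" --pt "0.12 0.02 0" --pt "0.12 0.02 0" --pt "0 0 0" --pt "0 0 0" --pt "0 0 0" --spin '[0,0,0,0,0,0]'

```text
time: 5.75
ee_pos: [0.5723, 0.2039, 0.0713]
ee_rot: [0.0, 0.994, 0.107, -0.0]
force: [0.1, -0.5, 0.3]
width: 0.0429
```

```bash
cat > leg.py <<'E'
from h import *
yaw=np.radians(9.05);h=np.array([.5916,.0807]);R=np.array([[np.cos(yaw),-np.sin(yaw)],[np.sin(yaw),np.cos(yaw)]])
W=pts(cam("scene")).reshape(-1,3);B=(W[:,:2]-h)@R;rr=np.hypot(*B.T)
m=(W[:,2]>.026)&(W[:,2]<.042)&(rr>.05)&(rr<.1)&(B[:,1]>0)
a=np.arctan2(B[m,1],-B[m,0]);print("leg bar angle",m.sum(),np.median(a),a.std())
E
python3 leg.py
```

```text
leg bar angle 65 1.5242324085542576 0.06567714756451408
```

It has snapped home: the force on the hand is about zero and the leg angle reads about 1.52. I lift out and go above the knob.

Request:
play_rows --hand '[0.5,0.5,0.5,0.5,0.5,0.5,0.5,0.5]' --pt "0 0 0.5" --pt "0 0 0.9" --pt "0 0 1" --pt "0 0 1" --pt "0 0 1" --pt "0 0 1" --pt "0 0 0.6" --pt "0 0 0" --spin '[0,0,0,0,0,0,0,0]'

```text
time: 6.47
ee_pos: [0.5734, 0.2041, 0.2249]
ee_rot: [-0.0, 0.994, 0.107, 0.003]
force: [0.1, 0.6, -0.1]
width: 0.0427
```

Request:
play_rows --hand '[0.8,0.8,0.8,0.8,0.8,0.8,0.8,0.8]' --pt "-0.22 -0.54 0" --pt "-0.22 -0.54 0" --pt "-0.22 -0.54 0" --pt "-0.22 -0.54 0" --pt "-0.22 -0.54 0" --pt "-0.22 -0.54 0" --pt "-0.22 -0.54 0" --pt "-0.22 -0.54 0" --spin '[0.9,0.9,0.9,0.9,0.9,0.9,0.9,0.9]'

```text
time: 7.13
ee_pos: [0.5276, 0.0953, 0.2201]
ee_rot: [-0.0, 0.884, 0.468, -0.001]
force: [0.7, 0.2, -0.0]
width: 0.0683
```

Request:
play_rows --hand '[0.8,0.8,0.8,0.8,0.8,0.8,0.8,0.8]' --pt "-0.22 -0.54 0" --pt "-0.22 -0.54 0" --pt "-0.22 -0.54 0" --pt "-0.22 -0.54 0" --pt "-0.22 -0.54 0" --pt "-0.22 -0.54 0" --pt "-0.22 -0.54 0" --pt "-0.22 -0.54 0" --spin '[0.9,0.9,0.9,0.9,0.9,0.9,0.9,0.9]'

```text
time: 7.8
ee_pos: [0.4836, -0.0125, 0.2202]
ee_rot: [-0.001, 0.65, 0.76, -0.0]
force: [0.5, 0.5, 1.0]
width: 0.0684
```

Request:
play_rows --hand '[0.8,0.8]' --pt "0 0 0" --pt "0 0 0" --spin '[0,0]'

```text
time: 7.97
ee_pos: [0.484, -0.0122, 0.2206]
ee_rot: [-0.001, 0.653, 0.758, -0.0]
force: [0.2, 0.2, 0.1]
width: 0.0681
```

```bash
python3 leg.py; python3 - <<'E'
from h import *
a=cam("top")["image"][100:260,150:310]; b=cam("scene")["image"][140:300,190:350]
cv2.imwrite("pics/t4.png",cv2.resize(np.hstack([a,b])[:,:,::-1],None,fx=2.5,fy=2.5)); print(r.read_state()["ee_pos"],r.read_state()["ee_rot"])
E
```

```text
leg bar angle 66 1.5245095477429538 0.0678986781290453
[ 0.48446129 -0.01144908  0.22094016] [-3.13491101e-04  6.51929680e-01  7.58279362e-01 -4.48030881e-05]
```

View pics/t4.png

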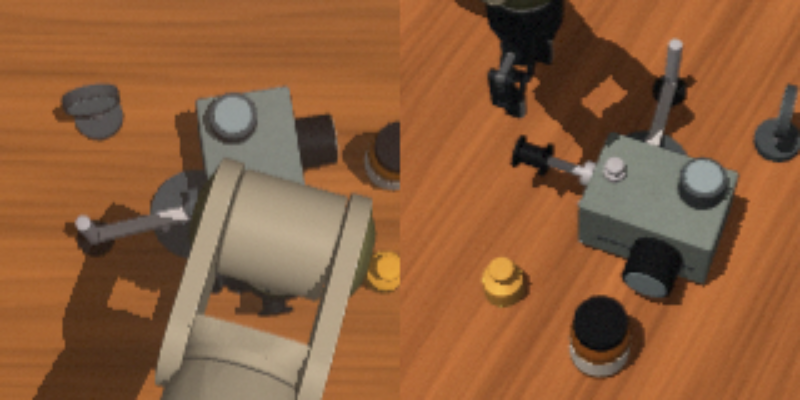

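The leg stands out and stays there by itself (post top at pixel (82,222)), and the gripper is above the knob. I descend and grip the waist.

Request:
play_rows --hand '[0.8,0.8,0.8,0.8,0.8,0.8,0.8,0.8]' --pt "0 0 -1" --pt "0 0 -1" --pt "0 0 -1" --pt "0 0 -1" --pt "0 0 -1" --pt "0 0 -0.7" --pt "0 0 -0.4" --pt "0 0 -0.05" --spin '[0,0,0,0,0,0,0,0]'

```text
time: 8.78
ee_pos: [0.4836, -0.0112, 0.0656]
ee_rot: [-0.002, 0.652, 0.758, -0.001]
force: [-0.1, -0.7, -0.1]
width: 0.0682
```

Request:
play_rows --hand '[0.2,0.2,0.2,0.2,0.2,0.2]' --pt "0 0 0" --pt "0 0 0" --pt "0 0 0" --pt "0 0 0" --pt "0 0 0" --pt "0 0 0" --spin '[0,0,0,0,0,0]' --newtons 30

```text
time: 9.28
ee_pos: [0.485, -0.0125, 0.0685]
ee_rot: [0.001, 0.652, 0.759, 0.0]
force: [-1.0, -2.6, 7.1]
width: 0.0249
```

Request:
play_rows --hand '[0.2,0.2,0.2,0.2,0.2]' --pt "-0.069 -0.011 0" --pt "-0.069 -0.011 0" --pt "-0.069 -0.011 0" --pt "-0.069 -0.011 0" --pt "0 0 0" --spin '[0,0,0,0,0]'

```text
time: 9.7
ee_pos: [0.4785, -0.0135, 0.0685]
ee_rot: [0.002, 0.652, 0.759, 0.001]
force: [3.2, -1.4, 6.6]
width: 0.0248
```

Request:
play_rows --hand '[0.2,0.2,0.2]' --pt "-0.059 -0.0094 0" --pt "0 0 0" --pt "0 0 0" --spin '[0,0,0]'

```text
time: 9.95
ee_pos: [0.4767, -0.0138, 0.0684]
ee_rot: [0.001, 0.652, 0.759, 0.0]
force: [1.0, -1.2, 8.5]
width: 0.0253
```

Request:
play_rows --hand '[0.2,0.2,0.2]' --pt "-0.059 -0.0094 0" --pt "0 0 0" --pt "0 0 0" --spin '[0,0,0]'

```text
time: 10.2
ee_pos: [0.4753, -0.014, 0.0684]
ee_rot: [0.001, 0.652, 0.759, 0.0]
force: [0.2, -1.6, 8.5]
width: 0.0249
```

Request:
play_rows --hand '[0.2,0.2]' --pt "-0.03 -0.005 0" --pt "-0.03 -0.005 0" --spin '[0,0]'

```text
time: 10.37
ee_pos: [0.4745, -0.0142, 0.0685]
ee_rot: [0.002, 0.652, 0.759, 0.001]
force: [4.6, 0.0, 5.5]
width: 0.0247
```

Request:
play_rows --hand '[0.2,0.2]' --pt "-0.03 -0.005 0" --pt "-0.03 -0.005 0" --spin '[0,0]'

```text
time: 10.53
ee_pos: [0.4728, -0.0144, 0.0685]
ee_rot: [0.002, 0.652, 0.759, 0.001]
force: [4.4, -1.1, 6.2]
width: 0.0249
```

Request:
play_rows --hand '[0.2,0.2]' --pt "-0.03 -0.005 0" --pt "-0.03 -0.005 0" --spin '[0,0]'

```text
time: 10.7
ee_pos: [0.4713, -0.0147, 0.0685]
ee_rot: [0.002, 0.652, 0.759, 0.001]
force: [4.3, -0.5, 7.8]
width: 0.0251
```

Request:
play_rows --hand '[0.2,0.2]' --pt "-0.03 -0.005 0" --pt "-0.03 -0.005 0" --spin '[0,0]'

```text
time: 10.87
ee_pos: [0.4698, -0.0149, 0.0684]
ee_rot: [0.002, 0.652, 0.759, 0.001]
force: [5.1, 0.2, 7.0]
width: 0.0247
```

Request:
play_rows --hand '[0.2,0.2]' --pt "-0.03 -0.005 0" --pt "-0.03 -0.005 0" --spin '[0,0]'

```text
time: 11.03
ee_pos: [0.4683, -0.0152, 0.0685]
ee_rot: [0.002, 0.652, 0.759, 0.001]
force: [4.2, -0.4, 6.8]
width: 0.0251
```

Request:
play_rows --hand '[0.2,0.2]' --pt "-0.03 -0.005 0" --pt "-0.03 -0.005 0" --spin '[0,0]'

```text
time: 11.2
ee_pos: [0.4668, -0.0154, 0.0685]
ee_rot: [0.002, 0.652, 0.759, 0.001]
force: [3.2, -1.0, 6.7]
width: 0.025
```

Request:
play_rows --hand '[0.2,0.2]' --pt "-0.03 -0.005 0" --pt "-0.03 -0.005 0" --spin '[0,0]'

```text
time: 11.37
ee_pos: [0.4653, -0.0157, 0.0684]
ee_rot: [0.002, 0.652, 0.759, 0.001]
force: [3.6, 1.3, 7.1]
width: 0.0248
```

Request:
play_rows --hand '[0.2,0.2]' --pt "-0.03 -0.005 0" --pt "-0.03 -0.005 0" --spin '[0,0]'

```text
time: 11.53
ee_pos: [0.4637, -0.0159, 0.0684]
ee_rot: [0.002, 0.652, 0.759, 0.001]
force: [4.2, -0.8, 6.2]
width: 0.025
```

Request:
play_rows --hand '[0.2,0.2]' --pt "-0.03 -0.005 0" --pt "-0.03 -0.005 0" --spin '[0,0]'

```text
time: 11.7
ee_pos: [0.462, -0.0162, 0.0684]
ee_rot: [0.001, 0.652, 0.759, 0.001]
force: [1.7, -0.5, 7.3]
width: 0.0248
```

Request:
play_rows --hand '[0.2,0.2]' --pt "-0.03 -0.005 0" --pt "-0.03 -0.005 0" --spin '[0,0]'

```text
time: 11.87
ee_pos: [0.4603, -0.0165, 0.0684]
ee_rot: [0.001, 0.652, 0.759, 0.0]
force: [0.8, -1.6, 8.3]
width: 0.0249
```

The drag is falling, so the rod is entering the click.

Request:
play_rows --hand '[0.2,0.2]' --pt "-0.03 -0.005 0" --pt "-0.03 -0.005 0" --spin '[0,0]'

```text
time: 12.03
ee_pos: [0.4587, -0.0167, 0.0684]
ee_rot: [0.001, 0.652, 0.759, 0.0]
force: [1.2, -2.3, 9.5]
width: 0.0254
```

Request:
play_rows --hand '[0.2]' --pt "-0.03 -0.005 0" --spin '[0]'

```text
time: 12.12
ee_pos: [0.4579, -0.0169, 0.0684]
ee_rot: [0.001, 0.652, 0.759, 0.0]
force: [2.0, -1.3, 9.4]
width: 0.025
```

```bash
python3 - <<'E'
from h import *
print(r.read_state()["force"])
b=cam("scene")["image"][140:240,210:330]; b0=np.load("scene0.npz")["image"][140:240,210:330]
cv2.imwrite("pics/t5.png",cv2.resize(np.hstack([b0,b])[:,:,::-1],None,fx=3.3,fy=3.3,interpolation=cv2.INTER_CUBIC))
W=pts(cam("scene"))
W0=pts(dict(np.load("scene0.npz")))
u,v=map(int,np.round(proj(dict(np.load("scene0.npz")),[.5837,.0034,.118])));print(u,v)
for d in(W0,W): print(d[v-4:v+5,u-4:u+5,2].round(4).tolist())
E
```

```text
[ 1.96818521 -1.34589921  9.38157029]
275 206
[[0.1049, 0.1014, 0.1058, 0.1057, 0.1056, 0.1034, 0.1007, 0.1064, 0.1044], [0.1019, 0.1032, 0.1035, 0.126, 0.1243, 0.125, 0.1236, 0.1069, 0.1032], [0.1083, 0.1086, 0.1236, 0.1239, 0.1248, 0.1261, 0.1226, 0.1244, 0.1052], [0.1059, 0.1024, 0.1285, 0.127, 0.1248, 0.1227, 0.1259, 0.1262, 0.1253], [0.105, 0.1254, 0.1272, 0.1267, 0.1267, 0.1268, nan, 0.1251, 0.1286], [0.0991, 0.1117, 0.1272, 0.123, 0.1227, 0.1254, 0.1248, nan, 0.1191], [0.1027, 0.1121, 0.1198, 0.1262, 0.1205, 0.1292, 0.1215, 0.1259, 0.1099], [0.1039, 0.1079, 0.1122, 0.1182, 0.1196, 0.1203, 0.1189, 0.1123, 0.1122], [0.1049, 0.1103, 0.1129, 0.1106, 0.113, 0.1098, 0.1125, 0.1143, 0.1088]]
[[0.0998, 0.0995, 0.1045, 0.1019, 0.1032, 0.1058, 0.1042, 0.0992, 0.1018], [0.1054, 0.1039, 0.1012, 0.1, 0.1237, 0.1156, 0.1054, 0.0985, 0.1075], [0.1068, 0.1008, 0.1195, 0.1258, 0.1233, 0.1224, 0.1231, 0.1225, 0.1019], [0.1014, 0.1023, 0.1224, 0.1192, 0.1229, 0.119, 0.1191, 0.1184, 0.1046], [0.107, 0.1167, 0.1249, 0.1226, 0.1163, 0.1191, 0.1235, 0.1222, 0.1204], [0.0994, 0.1217, 0.1197, 0.1201, 0.1192, 0.1194, 0.123, 0.1221, 0.1257], [0.1002, 0.1108, 0.1198, 0.1197, 0.12, 0.1187, 0.1219, 0.1209, 0.1169], [0.1049, 0.1115, 0.1176, 0.1167, 0.1181, 0.122, 0.1204, 0.1202, 0.1127], [0.1016, 0.1132, 0.1097, 0.1123, 0.1149, 0.1159, 0.1095, 0.1119, 0.1119]]
```

View pics/t5.png

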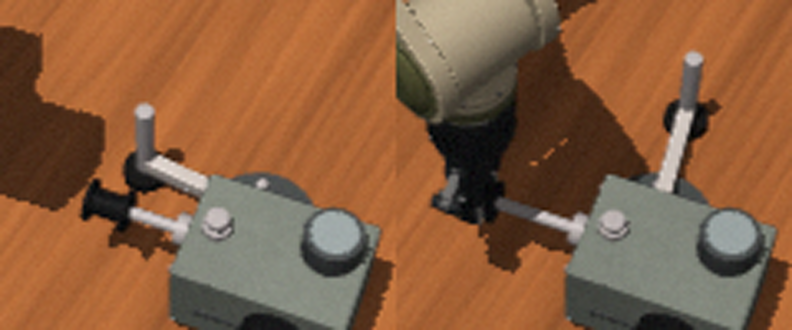

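The cap has dropped about 4 mm (0.125 to 0.121 m), so the rod is in the click. I release and lift.

Request:
play_rows --hand '[0.8,0.8,0.8,0.8,0.8,0.8]' --pt "0 0 0" --pt "0 0 0" --pt "0 0 0" --pt "0 0 0" --pt "0 0 0" --pt "0 0 0" --spin '[0,0,0,0,0,0]'

```text
time: 12.72
ee_pos: [0.4572, -0.0165, 0.0674]
ee_rot: [-0.0, 0.652, 0.759, -0.0]
force: [0.7, -0.6, 0.2]
width: 0.0683
```

Request:
play_rows --hand '[0.8,0.8,0.8,0.8,0.8,0.8,0.8,0.8]' --pt "0 0 0.4" --pt "0 0 0.8" --pt "0 0 1" --pt "0 0 1" --pt "0 0 1" --pt "0 0 1" --pt "0 0 0.8" --pt "0 0 0" --spin '[0,0,0,0,0,0,0,0]'

```text
time: 13.38
ee_pos: [0.4586, -0.0168, 0.2211]
ee_rot: [0.003, 0.651, 0.759, 0.001]
force: [0.3, -0.4, 1.0]
width: 0.0686
```

```bash
python3 leg.py; python3 - <<'E'
from h import *
c=cam("scene"); c0=dict(np.load("scene0.npz"))
for k in(c0,c,cam("scene")): 
    d=pts(k)[204:208,272:279,2]; print("cap",np.nanmedian(d),np.nanmean(d))
o=np.array([.638,.0121]);y=np.radians(9.05);R=np.array([[np.cos(y),-np.sin(y)],[np.sin(y),np.cos(y)]])
for k in(c0,c):
    W=pts(k).reshape(-1,3);B=(W[:,:2]-o)@R
    m=(W[:,2]>.075)&(W[:,2]<.11)&(B[:,0]<-.1)&(B[:,0]>-.22)&(abs(B[:,1])<.03); print("knob tip box x",np.percentile(B[m,0],[1,3]))
b=np.hstack([c0["image"][130:310,100:370],c["image"][130:310,100:370]])
cv2.imwrite("pics/t6.png",cv2.resize(b[:,:,::-1],(800,267)))
E
```

```text
leg bar angle 67 1.5104752368591672 0.06793473467627952
cap 0.12497182997971854 0.12325210227254847
cap 0.12068524075514517 0.12017222476074761
cap 0.12100216527111596 0.11998608713104426
knob tip box x [-0.17391952 -0.17327939]
knob tip box x [-0.20188167 -0.20093739]
```

View pics/t6.png

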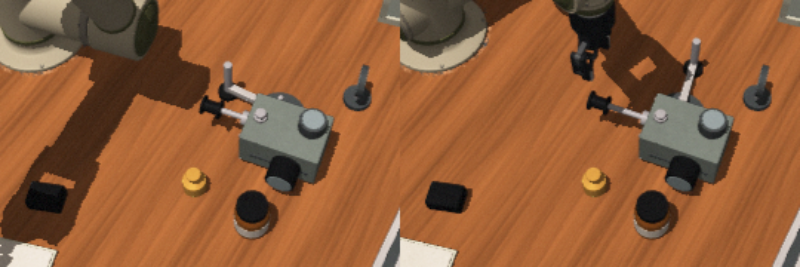

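The leg is out, the knob has been pulled, the cap is down and the bystanders are where they were. I hand in.

```bash
python3 -c "
from station import r
print(r.hand_in())"
```

```text
the job is handed in; nothing more can be done
None
```

The leg is out against its stop and the rod rests in its middle click. I handed the job in at about 13.5 s robot time, and no verdict is reported.

- **Leg:** I swung it out with the fingers loosely around the post. It snapped over and stayed out after I let go. The camera puts it at about 1.51 to 1.52 rad, slightly above the nominal 1.48 but within the measurement spread of about 0.07.
- **Rod:** I gripped the knob's waist and pulled along the box axis. Drag was about 4 N, then fell to about 1 N on entering the click. After I let go, the knob stood about 28 mm further out. The pin cap stayed about 4 mm lower than at the start (0.125 to 0.121 m).
- **Surroundings:** The gripper was clear above everything, with the force reading within about 1 N of zero. The bystanders in view looked unmoved in the last picture. I compared them by eye and did not measure them; the driver and beaker were outside that crop, and the arm only passed high over the table on its way in.

No check failed.

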